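# Clip in the pen lamp and show a paint test plate in its beam, label up

## Robot

A 6-joint arm with a two-finger parallel gripper is mounted at the origin on a cart in front of the work surface, level with it; the furniture and walls round the work are solid. World frame = base frame: x ahead of the robot, y to its left, z up, the work surface at z = 0. Lengths are in m, angles in rad, forces in N, time in s.
With the tool pointing down it reaches from about 0.35 to 0.975 m from the base axis. Payload 4.9 kg.
Tool frame: the origin (TCP) lies midway between the tips of the shut fingers; the grasp point (between the pads) lies 19 mm behind it; z points along the fingers, y is the line along which they close (so a half turn about z gives the same grasp; the last joint's range is limited). The gripper opens to 85 mm and grips with 20 to 120 N. Pads are 22 mm wide; open, the fingers measure 114 mm over their backs; the gripper's body (76 mm by 85 mm) begins 54 mm behind the grasp point. The pads swing forward as they close: fully open they stand 13 mm farther back than shut.
Start: joints at [-1.222, 0.053, 1.613, -0, 1.476, -0.119], TCP at [0.282, -0.558, 0.231] pointing down, gripper open.
Joint ranges: [-3.01, 3.01], [-1.01, 2.22], [0.06, 2.58], [-1.02, 4.17], [0.09, 2.62], [-3.14, 3.14]. Speed limits (rad/s): [2.57, 2.57, 3.14, 3.14, 3.14, 3.14].

## Interface

Orientations are given as a rotation vector (axis times angle).
In Python, from station import ctrl gives the robot as it stands.
- The arm moves only by the shell command python3 -m handwheel 'ROWS' [FORCE]. ROWS is JSON, a list of rows, each an object with "gripper": the gripper command: -1 is fully open, 1 is shut, values between are in proportion; "offset": the shift along the tool's x, y, z in mm, a list of three; "rotation": the turn, a rotation vector about the tool's x, y, z in rad, a list of three. A call has exactly 8 rows; each row is the pose to reach, as a shift and turn from the pose commanded when the call began, along the tool's axes at that moment; what a row does not reach only later rows make up. A row lasts 1/8 s, in which the tool goes at most 62.5 mm and 10.7 degrees, less where a joint would pass 70% of its speed; a pose out of reach is approached as far as the arm can. A call with a gripper value outside its range is refused whole. The fingers move at their own pace and stop on an object; FORCE is the grip in N (left out, the last holds). Time passes only in rows, so rows that repeat a pose let the fingers close, or fill a call up. It gives the time, the measured TCP pose, the force, the opening and the grip force at its end, in the units of the state.
- ctrl.get_obs(): the state, without advancing time (a new reading comes with each control period).
- ctrl.get_image(name): name is "side" or "top"; returns a dict with "image" (480x640x3 uint8, red, green, blue), "fovy" (degrees; the focal length in pixels is half the picture's height over the tangent of half this angle, whatever the lens; pixels are square), "cx", "cy" (the principal point, pixels), "k1" (the pictures are not rectified: a ray, as slopes to the right and down, at radius r is drawn at 1 + k1 r^2 times it, then the intrinsics apply), "xyz" and "attitude" of the camera in the world. Camera axes: x right, y up, looking along -z (the intrinsics and any distortion apply to the point x, -y, -z); pixel columns grow to the right and rows downward; lengths in m; the calibration is good to about 2 mm. A picture is of the moment at which its call begins. There is no depth.
- ctrl.finish_job(): hands the job in; it is judged then, once.
The state is a dict: "t": time; "q": joint angles; "dq": joint speeds; "effort": joint torques, N m; "tool_pos": TCP position; "tool_rot": TCP orientation; "contact_force": force on the tool from outside, world axes, zero at the start; "wrist_torque": the same for the moment, N m; "opening": finger opening in m; "grip_force": force on a finger pad.
Only numpy, scipy, OpenCV 4.12 (cv2) and the standard library are available. Lean on these libraries where they do the work, as an engineer would, in place of code of your own. Each camera call takes 0.05 s, during which the arm holds its last target. There are 200 camera calls.

## Task

Press the red pen lamp down into the spring clip of the inspection stand, with its lens towards the grey card, until the sprung jaw has closed over it, and let go of it. Then take the blue test plate out of the rack by its plain half - the labelled end is the one with the notched corner, keep your fingers off it - and finish still holding the plate in the beam, touching nothing else: the middle of its label at lamp height above the middle of the grey card (about 8 cm in front of the lens), the label side facing up, tipped to 45 degrees or flatter. Leave the other two plates standing in the rack.

Things in the scene. Friction and masses are not known exactly. Their poses are not given: they have to be found in the camera images.
- lamp_center (a point): Middle of the red pen lamp's axis; x runs along the lamp towards its lens. A round red barrel, 18 mm thick, 150 mm long, 80 g, with hexagonal ends 22 mm across flats (black tail: x -70 to -55 mm, yellow head: +49 to +72 mm) on which it lies on the bench, axis 11 mm up. Grip the barrel within 15 mm of the middle, clear of the clip's forks.
- lamp_lens (a point): Centre of the lamp's pale lens, on its axis, 75 mm from its middle.
- stand: Fixed dark inspection stand, origin on the bench below the clip. A column carries two aluminium forks, open at the top, 12 mm thick, at x = -34 and +34 mm (56 mm of room for fingers between them). In that gap the cross bar lies 51 mm below the lamp's axis and the jaw's shaft 32 mm below it at y = +21 mm. The base plate runs on along +x to x = 205 mm under the grey card.
- clip_seat (a point): Where the lamp's middle lies when clipped in: on the stand's axis, 140 mm above the bench. x: level, along the seated lamp towards the grey card; z up. The forks' floor is 9 mm below this point. At y = -10 mm stands a fixed tine, flared outward at its top (27 mm above the axis), on the +y side the sprung jaw's rollers. Sideways play 1 mm.
- clip_lens (a point): Where the lens lies when the lamp is clipped in: 75 mm along x from clip_seat.
- jaw (a joint): Hinge of the orange sprung jaw, rad: 0 closed, growing outward. Its two steel rollers half close the forks' mouths. Lower the lamp level and in line from above: they touch it about 15 mm above the seat, give way (0.03 to 0.09 rad) under some 15 N of downward push, and snap back over the barrel, to 0, when it is down.
- beam_spot (a point): The viewing point in the beam: on the lamp's axis, 80 mm in front of the seated lens, 155 mm along x from clip_seat, 140 mm above the bench, straight above the middle of the stand's grey card (84 mm square, its top 10 mm above the bench).
- plate_blue_center (a point): Centre of the blue test plate: flat bar 100 x 8 x 60 mm, 130 g, on its long edge in a rack slot, centre 40 mm above the bench. x runs along it to the labelled end, y points out of the label face, z to the upper edge. The upper corner at the labelled end has a 14 mm square notch. Looking from the plain end to the notched end, notch uppermost, the label face is on the left.
- label (a point): Middle of the blue plate's white label, on the +y face: x +33.5, y +4, z -6.5 mm from the plate's centre; axes as the plate's. On this face only, the last 32 mm of the plate (x +18 to +50 mm) are blasted matt grey.
- plate_orange_center (a point): Centre of the orange plate, same make and axes, in another slot; it may stand the other way round.
- plate_cream_center (a point): Centre of the cream plate, same make and axes, in another slot.
- rack: Fixed wooden rack 84 x 156 x 24 mm, origin at the centre of its underside. Three slots run along its x axis at y = -56, 0 and +56 mm, 10.5 mm wide and 14 mm deep; which colour stands in which slot varies, and so does the rack's heading. The plates stand 46 mm out of it; lift straight up.

How it is judged:
By the outcome, as a careful person would: the job done as asked, in the order asked, and still so for the second after the job is handed in, while the arm keeps its last pose, push and grip.
It also fails if it takes over 56 s, if anything falls off the work surface, if the arm or the gripper's body presses on something with over 40 N, if the wrist force passes 120 N, or if a joint passes its speed limit or range.

## Working session

There is one attempt and no reset: what is moved stays moved. The work goes in short steps, Python scripts to look and compute and a shell command to move; the robot and the scene stay as the last step left them, time stands still between calls to the robot, and variables do not carry over. Pictures are saved under pics/ and viewed, at most 10 in all, crops included, and the job is handed in when it is done.

```bash
ls; mkdir -p pics
cat > h.py <<'E'
import numpy as np, cv2
from scipy.spatial.transform import Rotation as R
from station import ctrl
def rot(a):
    a=np.array(a,float)
    if a.shape==(3,3): return a
    return R.from_rotvec(a).as_matrix() if a.size==3 else R.from_quat(a).as_matrix()
class Cam:
    def __init__(s,name):
        d=ctrl.get_image(name); s.im=d["image"]; s.d=d
        f=240/np.tan(np.radians(d["fovy"])/2)
        s.K=np.array([[f,0,d["cx"]],[0,f,d["cy"]],[0,0,1]]); s.D=np.array([d["k1"],0,0,0,0.])
        s.C=np.array(d["xyz"]); s.M=rot(d["attitude"])
    def ray(s,px):
        u=cv2.undistortPoints(np.array(px,float).reshape(-1,1,2),s.K,s.D)[:,0]
        v=np.c_[u[:,0],-u[:,1],-np.ones(len(u))]@s.M.T
        return v/np.linalg.norm(v,axis=1)[:,None]
    def plane(s,px,z):
        v=s.ray(px); return s.C+v*((z-s.C[2])/v[:,2])[:,None]
    def proj(s,P):
        p=(np.atleast_2d(P)-s.C)@s.M; q=np.c_[p[:,0],-p[:,1],-p[:,2]]
        return cv2.projectPoints(q,np.zeros(3),np.zeros(3),s.K,s.D)[0][:,0]
    def save(s,n): cv2.imwrite("pics/"+n,s.im[...,::-1])
def tri(a,pa,b,pb):
    va,vb=a.ray(pa)[0],b.ray(pb)[0]
    t=np.linalg.lstsq(np.c_[va,-vb],b.C-a.C,rcond=None)[0]
    P,Q=a.C+t[0]*va,b.C+t[1]*vb
    return (P+Q)/2,np.linalg.norm(P-Q)
E
python3 - <<'E'
from h import *
for n in("top","side"):
    c=Cam(n);c.save(n+"0.png");print(n,{k:v for k,v in c.d.items() if k!="image"})
print(ctrl.get_obs())
E
```

```text
pics
top {'fovy': 56.33966408966558, 'cx': 318.34809869793185, 'cy': 240.44774016071975, 'k1': -0.08665532612785691, 'xyz': array([0.34738008, 0.04901328, 1.03226527]), 'attitude': array([ 0.11394535, -0.1669881 , -1.57431968])}
side {'fovy': 46.82512600254696, 'cx': 316.3827159467872, 'cy': 229.8924919073302, 'k1': -0.176285731089021, 'xyz': array([0.11284473, 1.16982673, 0.66820155]), 'attitude': array([ 0.28327096, -1.51496969, -2.4260235 ])}
{'t': 0.1, 'q': array([-1.22198624e+00,  5.32969646e-02,  1.61418883e+00,  1.97804279e-05,
        1.47597877e+00, -1.18998840e-01]), 'dq': array([-0.00118591, -0.00183864, -0.00268685, -0.00030278, -0.00235029,
        0.00161236]), 'effort': array([ 2.74022013e-04, -3.94905102e+01, -3.71363139e+01, -1.26931045e-04,
        3.90175977e-03,  2.79731118e-06]), 'tool_pos': array([ 0.28164183, -0.55730582,  0.23016296]), 'tool_rot': array([-3.05423301e+00, -7.27715828e-01,  3.06218181e-04]), 'contact_force': array([-0.16987183,  0.35332816,  0.06184493]), 'wrist_torque': array([0.00826803, 0.04043696, 0.00978707]), 'grip_force': 0.0, 'opening': 0.08563893403443484}
```

View pics/top0.png

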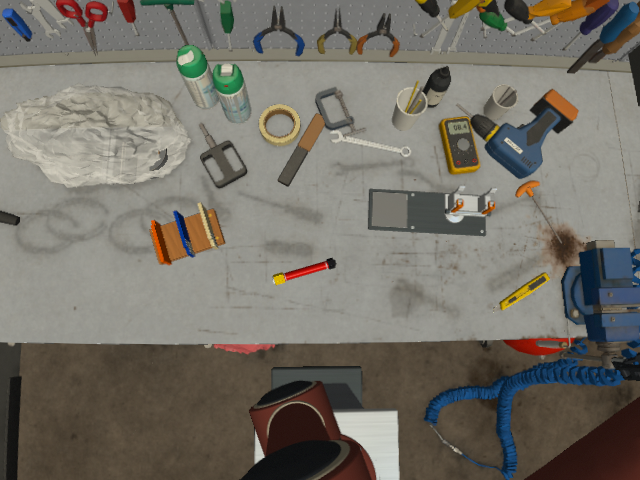

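View pics/side0.png

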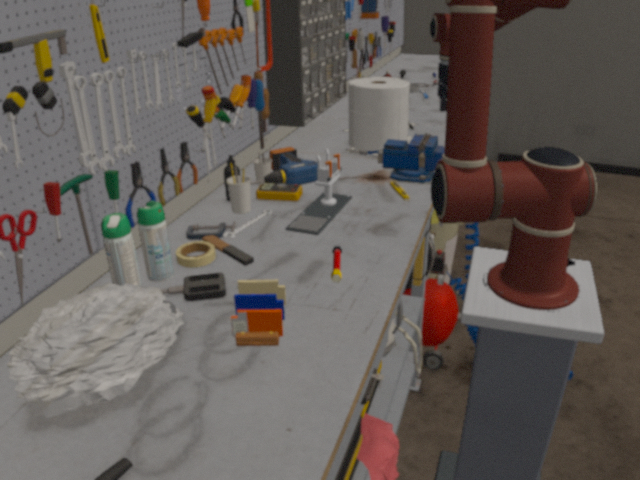

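The top view shows the lamp at (304,271), with its yellow head on the left at (279,279). The stand's grey card is at (388,211) and the clip at (470,205). The plates from left to right are orange, blue and cream, around (185,232). The side view shows the rack at (258,312). I'll zoom in on these next.

Run:
```python
from h import *
t,s=Cam("top"),Cam("side")
def cr(im,x,y,w,h): return cv2.resize(im[y:y+h,x:x+w],(400,300),interpolation=cv2.INTER_CUBIC)
a=np.hstack([cr(t.im,140,195,96,72),cr(s.im,210,265,96,72)])
b=np.hstack([cr(t.im,362,155,140,105),cr(s.im,280,145,96,72)])
cv2.imwrite("pics/z1.png",np.vstack([a,b])[...,::-1])
hsv=cv2.cvtColor(t.im,cv2.COLOR_RGB2HSV)
roi=np.zeros((480,640),bool);roi[250:295,262:345]=1
def blob(m):
    n,l,st,c=cv2.connectedComponentsWithStats((m&roi).astype(np.uint8)); i=1+st[1:,4].argmax(); return c[i],st[i,4]
y=blob((hsv[...,0]>20)&(hsv[...,0]<35)&(hsv[...,1]>130)&(hsv[...,2]>100))
k=blob(hsv[...,2]<60)
r=blob(((hsv[...,0]<8)|(hsv[...,0]>172))&(hsv[...,1]>130))
for n,v in zip("ykr",(y,k,r)): print(n,v,t.plane(v[0],.013))
```

```text
y (array([278.64646465, 278.71717172]), np.int32(99)) [[0.44346397 0.10478588 0.013     ]]
k (array([330.98507463, 262.92537313]), np.int32(67)) [[ 0.4788417  -0.01494338  0.013     ]]
r (array([305.3516129 , 270.51935484]), np.int32(310)) [[0.46177847 0.04395675 0.013     ]]
```

View pics/z1.png

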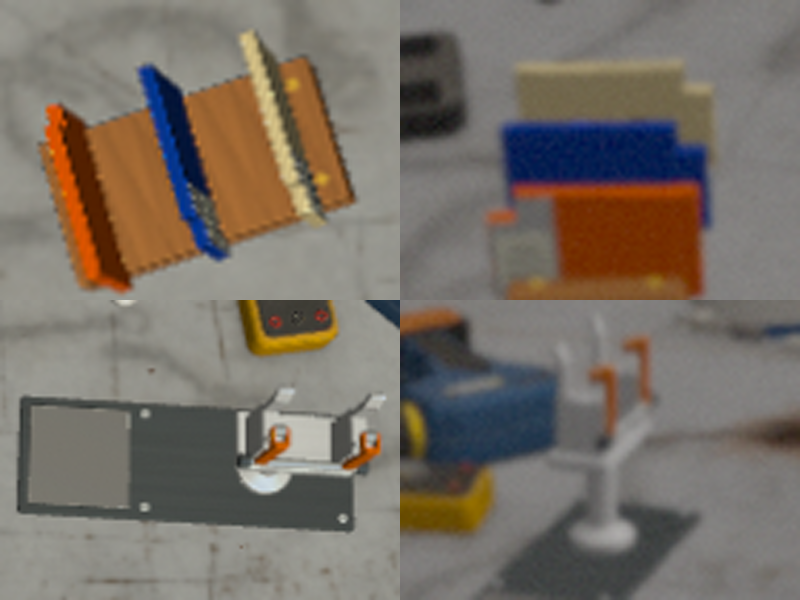

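The zoom shows the blue plate's notch and matt label patch at its end nearest the robot. Its label face looks towards -y: top crop around (205,215), side notch around (690,135). The card is left of the clip, and the orange jaw is on the side nearer the robot. The lamp already points roughly towards the card side, +y. Next I'll measure the stand and the plate.

```bash
cat > m.py <<'E'
from h import *
t,s=Cam("top"),Cam("side")
hsv=cv2.cvtColor(t.im,cv2.COLOR_RGB2HSV).astype(int); V=cv2.GaussianBlur(hsv[...,2].astype(np.float32),(3,3),0)
dark=((V<100)).astype(np.uint8); m=np.zeros_like(dark); m[183:243,362:495]=dark[183:243,362:495]
n,l,st,c=cv2.connectedComponentsWithStats(m); i=1+st[1:,4].argmax(); m=(l==i).astype(np.uint8)
print("plate bbox",st[i])
def line(cols,bot):
    p=[]
    for x in cols:
        r=np.flatnonzero(m[:,x]); y=r.max() if bot else r.min()
        a=V[y-(0 if bot else 1)][x]; b=V[y+(1 if bot else 0)][x]
        y0=y if bot else y-1
        p.append((x,y0+(100-a)/(b-a)))
    return t.plane(p,.008)
lines={}
for nm,cols,bot in(("bot",range(374,482),1),("top",range(374,440),0)):
    P=line(cols,bot); vx,vy,x0,y0=cv2.fitLine(P[:,:2].astype(np.float32),cv2.DIST_HUBER,0,.001,.001).ravel()
    d=np.array([vx,vy])*np.sign(vy); print(nm,"dir deg from +y (towards -x pos)",np.degrees(np.arctan2(-d[0],d[1])),"pt",x0,y0)
# card
cs=cv2.findContours(m,cv2.RETR_CCOMP,cv2.CHAIN_APPROX_NONE)
for q,hh in zip(*[cs[0],cs[1][0]]):
    if hh[3]>=0 and cv2.contourArea(q)>300:
        W=t.plane(q[:,0],.010)[:,:2].astype(np.float32); print("card",cv2.minAreaRect(W*1000))
# rack
hs=cv2.cvtColor(t.im,cv2.COLOR_RGB2HSV)
# blue corners by hand
print("blue plain top corner",tri(t,(175.5,211.1),s,(234.7,295)), t.plane((175.5,211.1),.07))
print("blue notch low corner z56",t.plane((190.9,256.2),.056), "side top notch ->z70",s.plane((276.5,294.5),.07))
E
python3 m.py
python3 - <<'E'
from h import *
t=Cam("top"); hs=cv2.cvtColor(t.im,cv2.COLOR_RGB2HSV)
for n in range(206,262,6):
    r=hs[n,165:205]; b=[165+i for i in range(40) if 105<r[i][0]<130 and r[i][1]>150]
    print(n,b and(b[0],b[-1]),[int(r[i-165][2]) for i in b])
m=((hs[...,0]<22)&(hs[...,1]>90)).astype(np.uint8); 
w=np.zeros_like(m); w[195:270,140:235]=m[195:270,140:235]
q=np.argwhere(w)[:,::-1]; print(cv2.minAreaRect((t.plane(q,.024)[:,:2]*1000).astype(np.float32)))
E
```

```text
plate bbox [ 368  189  118   47 2601]
bot dir deg from +y (towards -x pos) -3.4799106 pt 0.55070317 -0.2454719
top dir deg from +y (towards -x pos) -3.0596354 pt 0.6526217 -0.19947144
card ((605.9866333007812, -156.1282501220703), (87.9705581665039, 88.2363052368164), 86.577880859375)
blue plain top corner (array([0.59051853, 0.33143581, 0.06693103]), np.float64(0.002389211250850992)) [[0.58857606 0.33008094 0.07      ]]
blue notch low corner z56 [[0.48996803 0.2953932  0.056     ]] side top notch ->z70 [[0.50908719 0.30856763 0.07      ]]
206 [] []
212 (174, 177) [140, 137, 133, 76]
218 (176, 182) [138, 139, 147, 69, 55, 54, 56]
224 (177, 184) [133, 139, 138, 89, 56, 55, 55, 53]
230 (179, 185) [136, 138, 139, 72, 54, 55, 55]
236 (181, 187) [139, 139, 143, 33, 54, 55, 55]
242 (183, 185) [139, 139, 142]
248 (186, 188) [125, 134, 137]
254 (188, 191) [122, 95, 109, 110]
260 [] []
((547.601806640625, 317.8844299316406), (113.57119750976562, 156.6707000732422), 19.117956161499023)
```

```bash
cat > g.py <<'E'
from h import *
def go(p,yaw,tilt=0):
    """offset/rotvec to a pose: tool x at yaw (deg, horizontal), tool z down, then tilted by tilt deg about tool x"""
    o=ctrl.get_obs(); R0=rot(o["tool_rot"]); c,s=np.cos(np.radians(yaw)),np.sin(np.radians(yaw))
    R1=np.array([[c,s,0],[s,-c,0],[0,0,-1.]])@R.from_rotvec([np.radians(tilt),0,0]).as_matrix()
    print("off",np.round(R0.T@(np.array(p)-o["tool_pos"])*1000,1),"rot",np.round(R.from_matrix(R0.T@R1).as_rotvec(),4),
      "| t",round(o["t"],2),"pos",o["tool_pos"].round(4),"F",o["contact_force"].round(1),"open",round(o["opening"],4),"grip",o["grip_force"],"q",o["q"].round(2))
E
python3 -c "
from g import *
go([.461,.047,.12],106.4)"
```

```text
off [ 432.6 -458.9  111.3] rot [-4.0000e-04 -5.0000e-04 -1.3893e+00] | t 0.35 pos [ 0.2818 -0.5577  0.231 ] F [ 0.9  0.6 -0.7] open 0.0853 grip 0.0 q [-1.22  0.05  1.61  0.    1.48 -0.12]
```

```bash
python3 -m handwheel '[{"gripper":-0.2,"offset":[54,-57,14],"rotation":[0,0,-0.17]},{"gripper":-0.2,"offset":[92,-97,24],"rotation":[0,0,-0.34]},{"gripper":-0.2,"offset":[130,-138,33],"rotation":[0,0,-0.52]},{"gripper":-0.2,"offset":[168,-178,43],"rotation":[0,0,-0.69]},{"gripper":-0.2,"offset":[206,-218,53],"rotation":[0,0,-0.86]},{"gripper":-0.2,"offset":[244,-259,63],"rotation":[0,0,-1.04]},{"gripper":-0.2,"offset":[282,-300,72],"rotation":[0,0,-1.21]},{"gripper":-0.2,"offset":[320,-340,82],"rotation":[0,0,-1.389]}]' 80; python3 -c "
from g import *
go([.461,.047,.06],106.4)"
```

```text
t: 1.35
tool_pos: [0.4145, -0.1084, 0.1495]
tool_rot: [1.874, 2.519, 0.001]
contact_force: [0.1, -0.0, 0.0]
opening: 0.0514
grip_force: 0.0
off [135.6  89.1  89.4] rot [0.0012 0.001  0.0053] | t 1.35 pos [ 0.4145 -0.1084  0.1495] F [ 0.1 -0.   0. ] open 0.0514 grip 0.0 q [-0.43 -0.39  2.14  0.    1.39 -0.72]
```

```bash
python3 -m handwheel '[{"gripper":-0.2,"offset":[34,22,22],"rotation":[0,0,0]},{"gripper":-0.2,"offset":[68,45,45],"rotation":[0,0,0]},{"gripper":-0.2,"offset":[102,67,67],"rotation":[0,0,0]},{"gripper":-0.2,"offset":[135.6,89,89],"rotation":[0,0,0.005]},{"gripper":-0.2,"offset":[135.6,89,89],"rotation":[0,0,0.005]},{"gripper":-0.2,"offset":[135.6,89,89],"rotation":[0,0,0.005]},{"gripper":-0.2,"offset":[135.6,89,89],"rotation":[0,0,0.005]},{"gripper":-0.2,"offset":[135.6,89,89],"rotation":[0,0,0.005]}]' ; python3 -c "
from g import *
go([.461,.047,.003],106.4)
t=Cam('top'); t.save('l1.png')
s=Cam('side')
cv2.imwrite('pics/l1z.png',np.hstack([cv2.resize(t.im[225:315,255:355],None,fx=4,fy=4),cv2.resize(s.im[225:315,290:390],None,fx=4,fy=4)])[...,::-1])"
```

```text
t: 2.35
tool_pos: [0.4617, 0.0443, 0.0611]
tool_rot: [1.89, 2.508, 0.001]
contact_force: [0.1, -0.2, 0.4]
opening: 0.051
grip_force: 0.0
off [ 2.8 -0.  58.1] rot [ 0.0014  0.0006 -0.0067] | t 2.35 pos [0.4617 0.0443 0.0611] F [ 0.1 -0.2  0.4] open 0.051 grip 0.0 q [-0.06 -0.17  2.13 -0.    1.18 -0.34]
```

View pics/l1z.png

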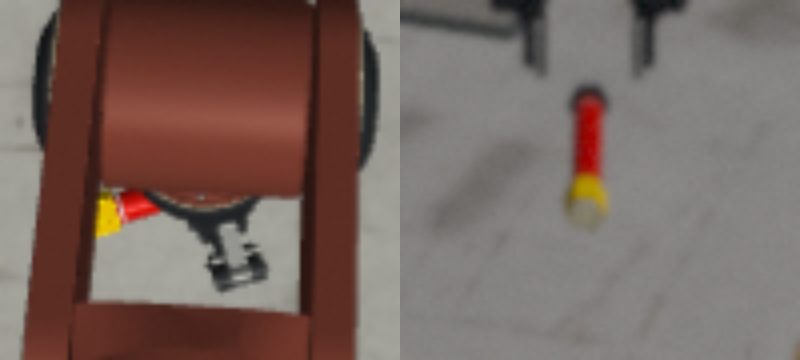

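The fingers straddle the barrel evenly in the side crop: they are at x=535 and 642, with the barrel at 588. I'll descend and close on it.

```bash
python3 -m handwheel '[{"gripper":-0.2,"offset":[1,0,20],"rotation":[0,0,0]},{"gripper":-0.2,"offset":[2,0,40],"rotation":[0,0,0]},{"gripper":-0.2,"offset":[2,0,52],"rotation":[0,0,0]},{"gripper":-0.2,"offset":[2,0,58],"rotation":[0,0,0]},{"gripper":0.2,"offset":[2,0,58],"rotation":[0,0,0]},{"gripper":1,"offset":[2,0,58],"rotation":[0,0,0]},{"gripper":1,"offset":[2,0,58],"rotation":[0,0,0]},{"gripper":1,"offset":[2,0,58],"rotation":[0,0,0]}]' 80; python3 -c "
from g import *
go([.461,.047,.003],106.4)"
```

```text
t: 3.45
tool_pos: [0.4616, 0.047, 0.0033]
tool_rot: [1.887, 2.51, 0.001]
contact_force: [-0.9, -0.1, 5.7]
opening: 0.0149
grip_force: 78.4
off [ 0.2 -0.6  0.3] rot [ 0.0016  0.0006 -0.0052] | t 3.45 pos [0.4616 0.047  0.0033] F [-0.9 -0.1  5.7] open 0.0149 grip 78.44298005104065 q [-0.06 -0.07  2.15 -0.    1.06 -0.34]
```

```bash
python3 -m handwheel '[{"gripper":1,"offset":[0,0,-20],"rotation":[0,0,0]},{"gripper":1,"offset":[0,0,-50],"rotation":[0,0,0]},{"gripper":1,"offset":[0,0,-90],"rotation":[0,0,0]},{"gripper":1,"offset":[0,0,-140],"rotation":[0,0,0]},{"gripper":1,"offset":[0,0,-180],"rotation":[0,0,0]},{"gripper":1,"offset":[0,0,-220],"rotation":[0,0,0]},{"gripper":1,"offset":[0,0,-240],"rotation":[0,0,0]},{"gripper":1,"offset":[0,0,-240],"rotation":[0,0,0]}]' 80; python3 -c "
from g import *
d=np.array([.058,.998]); p=np.array([.606,-.156])-.155*d; print(p)
go([*p,.243],86.7)
s=Cam('side');t=Cam('top')
cv2.imwrite('pics/l2z.png',np.hstack([cv2.resize(s.im[130:280,270:420],(400,400)),cv2.resize(t.im[200:330,240:370],(400,400))])[...,::-1])"
```

```text
t: 4.45
tool_pos: [0.4613, 0.047, 0.2432]
tool_rot: [1.887, 2.509, 0.002]
contact_force: [-1.2, 0.5, -1.5]
opening: 0.015
grip_force: 78.2
[ 0.59701 -0.31069]
off [-381.3   31.2    0.6] rot [0.0023 0.0004 0.3386] | t 4.45 pos [0.4613 0.047  0.2432] F [-1.2  0.5 -1.5] open 0.015 grip 78.23644280433655 q [-0.06 -0.36  1.96 -0.    1.54 -0.34]
```

View pics/l2z.png

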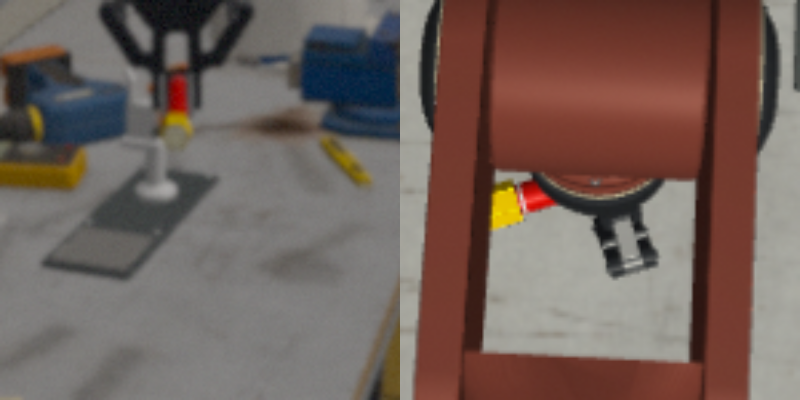

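The lamp is held level at mid-barrel, with the head pointing at the side camera. I'll carry it above the clip.

```bash
python3 -m handwheel '[{"gripper":1,"offset":[-40,4,0],"rotation":[0,0,0.04]},{"gripper":1,"offset":[-100,8,0],"rotation":[0,0,0.09]},{"gripper":1,"offset":[-160,13,0],"rotation":[0,0,0.14]},{"gripper":1,"offset":[-220,18,0],"rotation":[0,0,0.2]},{"gripper":1,"offset":[-280,23,0],"rotation":[0,0,0.26]},{"gripper":1,"offset":[-340,28,0],"rotation":[0,0,0.31]},{"gripper":1,"offset":[-370,30,0],"rotation":[0.001,0,0.339]},{"gripper":1,"offset":[-381,31,0],"rotation":[0.002,0,0.339]}]'; python3 -m handwheel '[{"gripper":1,"offset":[0,0,20],"rotation":[0,0,0]},{"gripper":1,"offset":[0,0,40],"rotation":[0,0,0]},{"gripper":1,"offset":[0,0,60],"rotation":[0,0,0]},{"gripper":1,"offset":[0,0,66],"rotation":[0,0,0]},{"gripper":1,"offset":[0,0,66],"rotation":[0,0,0]},{"gripper":1,"offset":[0,0,66],"rotation":[0,0,0]},{"gripper":1,"offset":[0,0,66],"rotation":[0,0,0]},{"gripper":1,"offset":[0,0,66],"rotation":[0,0,0]}]'; python3 -c "
from g import *
go([.597,-.3107,.132],86.7)
s=Cam('side');t=Cam('top'); s.save('s3.png'); t.save('t3.png')
cv2.imwrite('pics/l3z.png',np.hstack([cv2.resize(s.im[130:205,290:365],(400,400),interpolation=2),cv2.resize(t.im[160:250,425:515],(400,400),interpolation=2)])[...,::-1])
for n,a in(('seat',0),('lens',.075)):
  P=[.597+.058*a,-.3107+.998*a,.177]; print(n,s.proj(P),t.proj(P),'at seat',s.proj(P-np.array([0,0,.037])),t.proj(P-np.array([0,0,.037])))"
```

```text
t: 5.55
tool_pos: [0.5953, -0.3113, 0.2387]
tool_rot: [-2.282, -2.15, 0.004]
contact_force: [0.3, 0.3, -0.4]
opening: 0.0148
grip_force: 78.3
t: 6.55
tool_pos: [0.5963, -0.3107, 0.1771]
tool_rot: [-2.285, -2.156, 0.002]
contact_force: [1.1, -0.6, -1.2]
opening: 0.0148
grip_force: 78.3
off [ 0.1  0.7 45.1] rot [-0.0009  0.0009 -0.0005] | t 6.55 pos [ 0.5963 -0.3107  0.1771] F [ 1.1 -0.6 -1.2] open 0.0148 grip 78.30175995826721 q [-0.59  0.2   1.55 -0.    1.4  -0.53]
seat [[328.49333086 149.13113745]] [[480.3255177  193.42480565]] at seat [[328.68900169 161.12403328]] [[473.62328023 198.32396333]]
lens [[318.87056464 156.79432975]] [[444.26210878 191.1816528 ]] at seat [[319.16226165 169.20858835]] [[438.8662461  196.20613507]]
```

View pics/l3z.png

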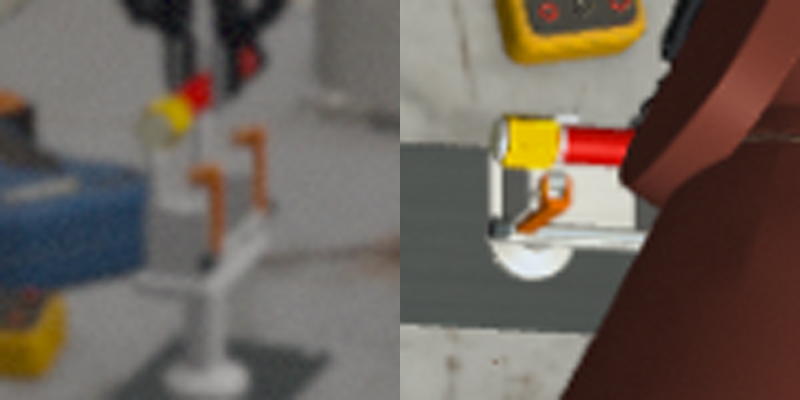

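The lamp hangs over the clip, head towards the card. The lens is at about (319,154) in the side view and (447,191) in the top view. The side view puts it about 3 px higher than predicted, so I'll check for pitch by triangulation.

```bash
cat > lamp.py <<'E'
from h import *
def outl(c,box):
    x0,y0,x1,y1=box; h=cv2.cvtColor(c.im,cv2.COLOR_RGB2HSV).astype(int); w=np.zeros(h.shape[:2],bool); w[y0:y1,x0:x1]=1
    y=(h[...,0]>18)&(h[...,0]<38)&(h[...,1]>110)&(h[...,2]>90)&w
    r=((h[...,0]<6)|(h[...,0]>174))&(h[...,1]>150)&(h[...,2]>110)&w
    def b(m):
        n,l,st,ce=cv2.connectedComponentsWithStats(m.astype(np.uint8)); i=1+st[1:,4].argmax(); return ce[i],st[i]
    return b(y),b(r)
def run(sb,tb):
    s,t=Cam("side"),Cam("top"); ys,rs=outl(s,sb); yt,rt=outl(t,tb)
    print("side y",ys,"r",rs); print("top y",yt,"r",rt)
    P,e=tri(s,ys[0],t,yt[0]); print("yellow 3d",P.round(4),"gap",round(e,4))
    return s,t,P
if __name__=="__main__":
    s,t,P=run((310,138,336,166),(440,178,480,205))
    print("expected yellow mid",.597+.058*.0605,-.3107+.998*.0605)
    d=np.array([.058,.998,0])
    for z in(.177,.185,.19): print(z,"axis pts side/top at 60,45,30,", [ (s.proj([.597+.058*a,-.3107+.998*a,z])[0].round(1),t.proj([.597+.058*a,-.3107+.998*a,z])[0].round(1)) for a in(.0605,.045,.03)])
E
python3 lamp.py
```

```text
side y (array([322.18918919, 151.21621622]), array([318, 148,   8,   8,  37], dtype=int32)) r (array([326.88, 146.8 ]), array([324, 144,   6,   7,  25], dtype=int32))
top y (array([453.8540146, 191.8540146]), array([448, 186,  13,  13, 137], dtype=int32)) r (array([469.06422018, 192.46788991]), array([462, 189,  15,   9, 109], dtype=int32))
yellow 3d [ 0.5964 -0.2513  0.189 ] gap 0.0001
expected yellow mid 0.600509 -0.25032099999999996
0.177 axis pts side/top at 60,45,30, [(array([320.8, 155.3]), array([451.3, 191.6])), (array([322.8, 153.7]), array([458.8, 192.1])), (array([324.7, 152.1]), array([466. , 192.5]))]
0.185 axis pts side/top at 60,45,30, [(array([320.7, 152.6]), array([452.6, 190.5])), (array([322.8, 151. ]), array([460.1, 190.9])), (array([324.7, 149.5]), array([467.4, 191.4]))]
0.19 axis pts side/top at 60,45,30, [(array([320.7, 150.9]), array([453.4, 189.8])), (array([322.7, 149.3]), array([461. , 190.2])), (array([324.7, 147.8]), array([468.3, 190.7]))]
```

```bash
python3 -c "
from h import *
t,s=Cam('top'),Cam('side')
d=np.array([.058,.998]);n=np.array([-.998,.058]);c=np.array([.597,-.3107])
for nm,a,b in(('tine+',(461.8,187.6),(318.9,157)),('tine-',(493.3,189.3),(327.5,149.8)),('jaw+',(460,203),(328,162.3)),('jaw-',(491.5,205.8),(336.9,155.3))):
  P,e=tri(t,a,s,b); print(nm,P.round(4),'gap',round(e,4),'local x,y mm',((P[:2]-c)@d*1000).round(1),((P[:2]-c)@n*1000).round(1))
"
```

```text
tine+ [ 0.615  -0.2785  0.1614] gap 0.0022 local x,y mm 33.2 -16.0
tine- [ 0.6107 -0.3451  0.1632] gap 0.0013 local x,y mm -33.5 -15.7
jaw+ [ 0.5863 -0.277   0.1481] gap 0.0035 local x,y mm 33.0 12.6
jaw- [ 0.5802 -0.3444  0.1486] gap 0.0032 local x,y mm -34.6 14.8
```

```bash
python3 -m handwheel '[{"gripper":1,"offset":[0,0.5,5],"rotation":[0,0,0]},{"gripper":1,"offset":[0,0.5,10],"rotation":[0,0,0]},{"gripper":1,"offset":[0,0.5,15],"rotation":[0,0,0]},{"gripper":1,"offset":[0,0.5,20],"rotation":[0,0,0]},{"gripper":1,"offset":[0,0.5,25],"rotation":[0,0,0]},{"gripper":1,"offset":[0,0.5,28],"rotation":[0,0,0]},{"gripper":1,"offset":[0,0.5,28],"rotation":[0,0,0]},{"gripper":1,"offset":[0,0.5,28],"rotation":[0,0,0]}]' 100; python3 -c "
from g import *
go([.597,-.3107,.132],86.7); print(ctrl.get_obs()['wrist_torque'])"
```

```text
t: 7.85
tool_pos: [0.5986, -0.3106, 0.1502]
tool_rot: [2.282, 2.154, 0.002]
contact_force: [5.1, 0.6, 3.6]
opening: 0.0143
grip_force: 100.5
off [-0.1 -1.6 18.2] rot [ 0.0036  0.0014 -0.0001] | t 7.85 pos [ 0.5986 -0.3106  0.1502] F [5.1 0.6 3.6] open 0.0143 grip 100.52031755447388 q [-0.59  0.22  1.56  0.    1.35 -0.53]
[ 0.20142195 -0.88078509  0.03195068]
```

```bash
python3 -m handwheel '[{"gripper":1,"offset":[0,0.5,2],"rotation":[0,0,0]},{"gripper":1,"offset":[0,0.5,4],"rotation":[0,0,0]},{"gripper":1,"offset":[0,0.5,6],"rotation":[0,0,0]},{"gripper":1,"offset":[0,0.5,8],"rotation":[0,0,0]},{"gripper":1,"offset":[0,0.5,10],"rotation":[0,0,0]},{"gripper":1,"offset":[0,0.5,10],"rotation":[0,0,0]},{"gripper":1,"offset":[0,0.5,10],"rotation":[0,0,0]},{"gripper":1,"offset":[0,0.5,10],"rotation":[0,0,0]}]' 100; python3 -c "
from g import *
go([.597,-.3107,.132],86.7); print(ctrl.get_obs()['wrist_torque'])"
```

```text
t: 8.85
tool_pos: [0.5996, -0.3106, 0.1391]
tool_rot: [2.281, 2.153, 0.004]
contact_force: [10.8, -0.5, -1.7]
opening: 0.0143
grip_force: 100.2
off [-0.2 -2.6  7.1] rot [ 0.0051  0.0015 -0.    ] | t 8.85 pos [ 0.5996 -0.3106  0.1391] F [10.8 -0.5 -1.7] open 0.0143 grip 100.19915342330933 q [-0.59  0.23  1.57  0.    1.33 -0.53]
[-6.17375214e-02 -1.51284857e+00 -2.61717396e-04]
```

```bash
python3 -m handwheel '[{"gripper":1,"offset":[0,1.5,0],"rotation":[0,0,0]},{"gripper":1,"offset":[0,3,2],"rotation":[0,0,0]},{"gripper":1,"offset":[0,3,4],"rotation":[0,0,0]},{"gripper":1,"offset":[0,3,6],"rotation":[0,0,0]},{"gripper":1,"offset":[0,3,8],"rotation":[0,0,0]},{"gripper":1,"offset":[0,3,9],"rotation":[0,0,0]},{"gripper":1,"offset":[0,3,9],"rotation":[0,0,0]},{"gripper":1,"offset":[0,3,9],"rotation":[0,0,0]}]' 100; python3 -c "
from g import *
go([.597,-.3107,.132],86.7); print(ctrl.get_obs()['wrist_torque'])
import lamp; s,t,P=lamp.run((305,145,336,180),(435,178,480,212))
for z in(.14,.145): print(z,[ (s.proj([.6+.058*a,-.3107+.998*a,z])[0].round(1),t.proj([.6+.058*a,-.3107+.998*a,z])[0].round(1)) for a in(.0605,)])
cv2.imwrite('pics/l4z.png',np.hstack([cv2.resize(s.im[130:205,290:365],(400,400),interpolation=2),cv2.resize(t.im[160:250,425:515],(400,400),interpolation=2)])[...,::-1])
"
```

```text
t: 9.85
tool_pos: [0.5994, -0.3107, 0.1322]
tool_rot: [-2.283, -2.154, 0.004]
contact_force: [-6.8, 3.9, 14.5]
opening: 0.014
grip_force: 101.6
off [-0.1 -2.4  0.2] rot [-0.0035  0.0003 -0.0004] | t 9.85 pos [ 0.5994 -0.3107  0.1322] F [-6.8  3.9 14.5] open 0.014 grip 101.5524959564209 q [-0.59  0.24  1.57 -0.    1.33 -0.53]
[ 0.74890632  1.22401881 -0.04179739]
side y (array([321.31578947, 166.02631579]), array([317, 163,   8,   8,  38], dtype=int32)) r (array([325., 160.]), array([323, 159,   5,   3,   7], dtype=int32))
top y (array([447.09677419, 196.41935484]), array([441, 191,  13,  12, 124], dtype=int32)) r (array([461.02469136, 196.4691358 ]), array([455, 193,  13,   9,  81], dtype=int32))
yellow 3d [ 0.6    -0.252   0.1442] gap 0.0005
0.14 [(array([320.1, 167.5]), array([445.5, 195.2]))]
0.145 [(array([320. , 165.9]), array([446.3, 194.6]))]
```

View pics/l4z.png

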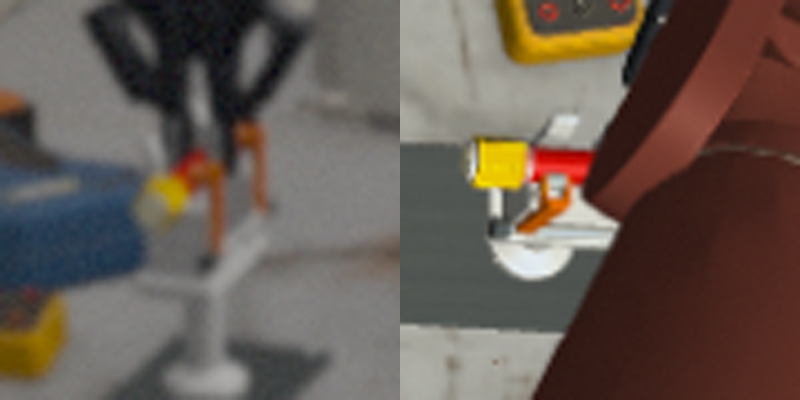

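The lamp is in the forks, with the rollers over the barrel. Its measured height fell by 45 mm, so the axis should be at about 0.140. I'll press a little more, then release.

```bash
python3 -m handwheel '[{"gripper":1,"offset":[0,-1,1],"rotation":[0,0,0]},{"gripper":1,"offset":[0,-1,3],"rotation":[0,0,0]},{"gripper":1,"offset":[0,-1,3],"rotation":[0,0,0]},{"gripper":1,"offset":[0,-1,0],"rotation":[0,0,0]},{"gripper":0.3,"offset":[0,-1,-1],"rotation":[0,0,0]},{"gripper":0.2,"offset":[0,-1,-1],"rotation":[0,0,0]},{"gripper":0.2,"offset":[0,-1,-1],"rotation":[0,0,0]},{"gripper":0.2,"offset":[0,-1,-1],"rotation":[0,0,0]}]' 100; python3 -c "
from g import *
go([.597,-.3107,.22],86.7)"
```

```text
t: 10.95
tool_pos: [0.5986, -0.3105, 0.1296]
tool_rot: [-2.283, -2.154, 0.003]
contact_force: [-0.4, -0.7, -0.3]
opening: 0.0343
grip_force: 0.0
off [ -0.2  -1.9 -90.4] rot [-0.0029 -0.0001 -0.0005] | t 10.95 pos [ 0.5986 -0.3105  0.1296] F [-0.4 -0.7 -0.3] open 0.0343 grip 0.0 q [-0.59  0.24  1.57 -0.    1.33 -0.53]
```

```bash
python3 -m handwheel '[{"gripper":0.2,"offset":[0,0,-8],"rotation":[0,0,0]},{"gripper":0.2,"offset":[0,0,-25],"rotation":[0,0,0]},{"gripper":0.2,"offset":[0,0,-55],"rotation":[0,0,0]},{"gripper":0.2,"offset":[0,0,-90],"rotation":[0,0,0]},{"gripper":0.2,"offset":[-60,0,-120],"rotation":[0,0,0]},{"gripper":0.2,"offset":[-60,-60,-120],"rotation":[0,0,0]},{"gripper":0.2,"offset":[-30,-110,-120],"rotation":[0,0,0]},{"gripper":0.2,"offset":[0,-160,-120],"rotation":[0,0,0]}]' 100; python3 -c "
from g import *
import lamp; s,t,P=lamp.run((305,145,336,180),(435,178,480,212))
cv2.imwrite('pics/l5z.png',np.hstack([cv2.resize(s.im[130:205,290:365],(400,400),interpolation=2),cv2.resize(t.im[160:250,425:515],(400,400),interpolation=2)])[...,::-1])
# plate top edge line in top view at z=.07
hs=cv2.cvtColor(t.im,cv2.COLOR_RGB2HSV)
m=(hs[...,0]>105)&(hs[...,0]<130)&(hs[...,1]>150)&(hs[...,2]>112); w=np.zeros_like(m); w[200:265,165:200]=m[200:265,165:200]
q=np.argwhere(w)[:,::-1]; q=q[q[:,1]<246]; W=t.plane(q,.07)[:,:2]
vx,vy,x,y=cv2.fitLine(W.astype(np.float32),cv2.DIST_HUBER,0,.001,.001).ravel(); u=np.array([vx,vy])*np.sign(vx); pr=(W-[x,y])@u
print('top edge: yaw',np.degrees(np.arctan2(u[1],u[0])),'pt',x,y,'far end',np.array([x,y])+u*pr.max(),'near',np.array([x,y])+u*pr.min(), 'width',np.ptp((W-[x,y])@np.array([-u[1],u[0]])))
"
```

```text
t: 11.95
tool_pos: [0.4383, -0.3013, 0.2524]
tool_rot: [2.285, 2.154, -0.002]
contact_force: [-0.6, 0.2, 0.1]
opening: 0.0339
grip_force: 0.0
side y (array([321.48717949, 165.8974359 ]), array([317, 163,   8,   8,  39], dtype=int32)) r (array([330.21428571, 157.67857143]), array([324, 154,  10,   8,  28], dtype=int32))
top y (array([447.3046875, 196.4765625]), array([441, 191,  13,  12, 128], dtype=int32)) r (array([467.68208092, 197.31791908]), array([455, 193,  25,  10, 173], dtype=int32))
yellow 3d [ 0.5997 -0.2524  0.1445] gap 0.0003
top edge: yaw 18.753157 pt 0.5494355 0.31910837 far end [0.58911477 0.3325801 ] near [0.51163642 0.30627499] width 0.006910040173595214
```

View pics/l5z.png

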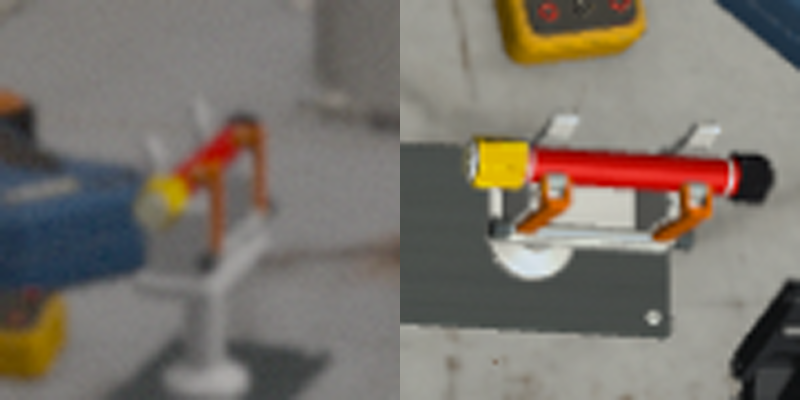

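The lamp is seated level, with both orange rollers over the barrel at top crop (555,185) and (697,195), and the gripper is clear. Now the plate.

```bash
python3 -c "
from g import *
go([.53,.15,.25],18.75)"
```

```text
off [4.53e+02 6.81e+01 4.00e-01] rot [-0.0039  0.0014  1.1851] | t 12.05 pos [ 0.4356 -0.2982  0.2502] F [-0.6 -0.5 -0.4] open 0.0343 grip 0.0 q [-0.74 -0.19  1.81 -0.    1.52 -0.68]
```

```bash
python3 -m handwheel '[{"gripper":0.2,"offset":[50,8,0],"rotation":[0,0,0.14]},{"gripper":0.2,"offset":[108,16,0],"rotation":[0,0,0.29]},{"gripper":0.2,"offset":[166,25,0],"rotation":[0,0,0.44]},{"gripper":0.2,"offset":[224,34,0],"rotation":[0,0,0.59]},{"gripper":0.2,"offset":[282,42,0],"rotation":[0,0,0.74]},{"gripper":0.2,"offset":[340,51,0],"rotation":[0,0,0.89]},{"gripper":0.2,"offset":[398,60,0],"rotation":[-0.002,0,1.04]},{"gripper":0.2,"offset":[453,68,0],"rotation":[-0.004,0.001,1.185]}]' 60; python3 -c "
from g import *
go([.567,.325,.11],18.75)"
```

```text
t: 13.05
tool_pos: [0.5348, 0.1493, 0.2525]
tool_rot: [3.098, 0.506, 0.008]
contact_force: [0.6, -0.3, -0.1]
opening: 0.034
grip_force: 0.0
off [  85.8 -156.8  142.4] rot [ 0.0029 -0.0044 -0.0038] | t 13.05 pos [0.5348 0.1493 0.2525] F [ 0.6 -0.3 -0.1] open 0.034 grip 0.0 q [ 0.14 -0.13  1.75 -0.    1.51  1.39]
```

```bash
python3 -m handwheel '[{"gripper":0.2,"offset":[20,-40,10],"rotation":[0,0,0]},{"gripper":0.2,"offset":[42,-80,30],"rotation":[0,0,0]},{"gripper":0.2,"offset":[65,-120,70],"rotation":[0,0,0]},{"gripper":0.2,"offset":[85,-156,110],"rotation":[0,0,0]},{"gripper":0.2,"offset":[85,-156,140],"rotation":[0,0,0]},{"gripper":0.2,"offset":[85,-156,140],"rotation":[0,0,0]},{"gripper":0.2,"offset":[85,-156,140],"rotation":[0,0,0]},{"gripper":0.2,"offset":[85,-156,140],"rotation":[0,0,0]}]' 60; python3 -c "
from g import *
go([.567,.325,.034],18.75)
s,t=Cam('side'),Cam('top'); 
cv2.imwrite('pics/p1z.png',np.hstack([cv2.resize(s.im[260:355,205:300],(400,400),interpolation=2),cv2.resize(t.im[190:270,140:240],(500,400),interpolation=2)[:,:400]])[...,::-1])"
```

```text
t: 14.05
tool_pos: [0.5657, 0.322, 0.1131]
tool_rot: [3.099, 0.511, 0.009]
contact_force: [0.7, -0.7, 0.1]
opening: 0.034
grip_force: 0.0
off [ 1.7 -2.6 79.1] rot [ 0.0018 -0.0054 -0.0002] | t 14.05 pos [0.5657 0.322  0.1131] F [ 0.7 -0.7  0.1] open 0.034 grip 0.0 q [ 0.4   0.2   1.65 -0.    1.28  1.65]
```

View pics/p1z.png

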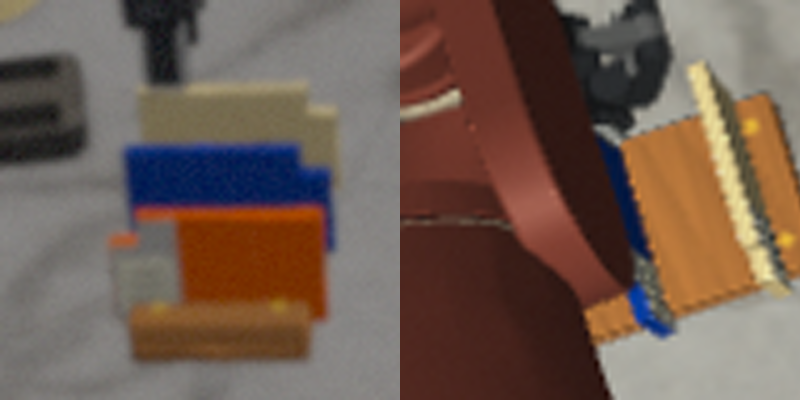

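The finger is above the plain (far) part of the blue plate: side crop x=165, with the plate spanning 125–330. I'll descend.

```bash
python3 -m handwheel '[{"gripper":0.2,"offset":[1,-1.5,20],"rotation":[0,-0.005,0]},{"gripper":0.2,"offset":[1,-1.5,40],"rotation":[0,-0.005,0]},{"gripper":0.2,"offset":[1,-1.5,60],"rotation":[0,-0.005,0]},{"gripper":0.2,"offset":[1,-1.5,72],"rotation":[0,-0.005,0]},{"gripper":0.2,"offset":[1,-1.5,78],"rotation":[0,-0.005,0]},{"gripper":0.2,"offset":[1,-1.5,78],"rotation":[0,-0.005,0]},{"gripper":0.2,"offset":[1,-1.5,78],"rotation":[0,-0.005,0]},{"gripper":0.2,"offset":[1,-1.5,78],"rotation":[0,-0.005,0]}]' 60; python3 -m handwheel '[{"gripper":0.6,"offset":[0,0,0],"rotation":[0,0,0]},{"gripper":0.7,"offset":[0,0,0],"rotation":[0,0,0]},{"gripper":1,"offset":[0,0,0],"rotation":[0,0,0]},{"gripper":1,"offset":[0,0,0],"rotation":[0,0,0]},{"gripper":1,"offset":[0,0,0],"rotation":[0,0,0]},{"gripper":1,"offset":[0,0,0],"rotation":[0,0,0]},{"gripper":1,"offset":[0,0,0],"rotation":[0,0,0]},{"gripper":1,"offset":[0,0,0],"rotation":[0,0,0]}]' 60; python3 -c "
from g import *
go([.567,.325,.034],18.75)"
```

```text
t: 15.15
tool_pos: [0.5653, 0.3237, 0.0331]
tool_rot: [3.097, 0.512, -0.003]
contact_force: [0.5, 0.4, 0.4]
opening: 0.034
grip_force: 0.0
t: 16.15
tool_pos: [0.5649, 0.3235, 0.0324]
tool_rot: [3.097, 0.512, -0.005]
contact_force: [0.8, -0.0, 2.1]
opening: 0.0071
grip_force: 58.7
off [ 2.5 -0.7 -1.7] rot [0.0022 0.0035 0.0006] | t 16.15 pos [0.5649 0.3235 0.0324] F [ 0.8 -0.   2.1] open 0.0071 grip 58.659428358078 q [ 0.41  0.3   1.68 -0.    1.16  1.65]
```

```bash
python3 -m handwheel '[{"gripper":1,"offset":[0,0,0],"rotation":[0,0,0]},{"gripper":1,"offset":[0,0,-10],"rotation":[0,0,0]},{"gripper":1,"offset":[0,0,-25],"rotation":[0,0,0]},{"gripper":1,"offset":[0,0,-50],"rotation":[0,0,0]},{"gripper":1,"offset":[0,0,-85],"rotation":[0,0,0]},{"gripper":1,"offset":[0,0,-125],"rotation":[0,0,0]},{"gripper":1,"offset":[0,0,-170],"rotation":[0,0,0]},{"gripper":1,"offset":[0,0,-220],"rotation":[0,0,0]}]' 80
cat >> g.py <<'E'
def label(yaw,tilt,L=(-.0568,.004,-.0011),B=(.6075,-.1555,.140)):
    c,s=np.cos(np.radians(yaw)),np.sin(np.radians(yaw))
    R1=np.array([[c,s,0],[s,-c,0],[0,0,-1.]])@R.from_rotvec([np.radians(tilt),0,0]).as_matrix()
    p=np.array(B)-R1@np.array(L); print("TCP target",p.round(4)); go(p,yaw,tilt)
    o=ctrl.get_obs(); print("label now",(o["tool_pos"]+rot(o["tool_rot"])@L).round(4))
E
python3 -c "
from g import *
go([.55,-.03,.25],81,0); label(81,-60)"
```

```text
t: 17.15
tool_pos: [0.5647, 0.3239, 0.2537]
tool_rot: [3.096, 0.512, -0.007]
contact_force: [0.2, -0.4, -1.4]
opening: 0.0075
grip_force: 77.9
off [-127.8  330.3    5.1] rot [-5.0000e-04  5.6000e-03 -1.0859e+00] | t 17.15 pos [0.5647 0.3239 0.2537] F [ 0.2 -0.4 -1.4] open 0.0075 grip 77.92093992233276 q [ 0.41  0.1   1.52 -0.    1.52  1.65]
TCP target [ 0.6154 -0.0992  0.136 ]
off [-87.7 416.6 119.1] rot [-0.9391  0.5714 -0.9781] | t 17.15 pos [0.5647 0.3239 0.2537] F [ 0.2 -0.4 -1.4] open 0.0075 grip 77.92093992233276 q [ 0.41  0.1   1.52 -0.    1.52  1.65]
label now [0.5122 0.3018 0.2551]
```

```bash
python3 -m handwheel '[{"gripper":1,"offset":[-15,40,0],"rotation":[0,0,-0.13]},{"gripper":1,"offset":[-31,82,0],"rotation":[0,0,-0.27]},{"gripper":1,"offset":[-47,124,0],"rotation":[0,0,-0.4]},{"gripper":1,"offset":[-63,166,0],"rotation":[0,0,-0.54]},{"gripper":1,"offset":[-79,207,0],"rotation":[0,0,-0.68]},{"gripper":1,"offset":[-95,248,0],"rotation":[0,0,-0.81]},{"gripper":1,"offset":[-112,290,0],"rotation":[0,0.003,-0.95]},{"gripper":1,"offset":[-128,330,0],"rotation":[0,0.005,-1.086]}]'; python3 -c "
from g import *
go([.55,-.09,.25],81,-40)"
```

```text
t: 18.15
tool_pos: [0.5499, -0.0309, 0.2542]
tool_rot: [2.384, 2.045, 0.001]
contact_force: [0.8, -0.6, -1.2]
opening: 0.0069
grip_force: 78.0
off [-58.4   9.1   4.2] rot [-0.6974 -0.0018  0.0042] | t 18.15 pos [ 0.5499 -0.0309  0.2542] F [ 0.8 -0.6 -1.2] open 0.0069 grip 78.03881406784058 q [-0.19 -0.14  1.76  0.    1.52 -0.04]
```

```bash
python3 -m handwheel '[{"gripper":1,"offset":[-8,1,0],"rotation":[-0.12,0,0]},{"gripper":1,"offset":[-16,3,0],"rotation":[-0.25,0,0]},{"gripper":1,"offset":[-24,5,0],"rotation":[-0.38,0,0]},{"gripper":1,"offset":[-32,7,0],"rotation":[-0.51,0,0]},{"gripper":1,"offset":[-40,9,0],"rotation":[-0.64,0,0]},{"gripper":1,"offset":[-48,9,0],"rotation":[-0.78,0,0]},{"gripper":1,"offset":[-58,9,0],"rotation":[-0.92,0,0]},{"gripper":1,"offset":[-68,9,0],"rotation":[-1.047,0,0]}]'; python3 -c "
from g import *
label(81,-60)"
```

```text
t: 19.15
tool_pos: [0.5481, -0.098, 0.2538]
tool_rot: [1.678, 1.434, 0.831]
contact_force: [0.5, 1.6, -1.0]
opening: 0.0073
grip_force: 78.4
TCP target [ 0.6154 -0.0992  0.136 ]
off [  9.3 -69.2 116.4] rot [ 0.0041 -0.0002  0.0007] | t 19.15 pos [ 0.5481 -0.098   0.2538] F [ 0.5  1.6 -1. ] open 0.0073 grip 78.42842102050781 q [-0.43 -0.75  2.43  0.52  0.49 -0.61]
label now [ 0.5402 -0.1543  0.2579]
```

```bash
python3 -m handwheel '[{"gripper":1,"offset":[2,-10,16],"rotation":[0,0,0]},{"gripper":1,"offset":[4,-20,33],"rotation":[0,0,0]},{"gripper":1,"offset":[6,-30,50],"rotation":[0,0,0]},{"gripper":1,"offset":[8,-40,67],"rotation":[0,0,0]},{"gripper":1,"offset":[9,-50,84],"rotation":[0,0,0]},{"gripper":1,"offset":[9,-60,100],"rotation":[0,0,0]},{"gripper":1,"offset":[9,-69,116],"rotation":[0,0,0]},{"gripper":1,"offset":[9,-69,116],"rotation":[0,0,0]}]'
cat > lab.py <<'E'
from g import *
label(81,-60)
s,t=Cam('side'),Cam('top')
for z in (.14,): print("beam proj",s.proj([.6075,-.1555,z]),t.proj([.6075,-.1555,z]))
a=cv2.resize(s.im[140:260,270:390],(400,400),interpolation=2); b=cv2.resize(t.im[150:270,350:470],(400,400),interpolation=2)
cv2.imwrite('pics/f%d.png'%int(ctrl.get_obs()['t']),np.hstack([a,b])[...,::-1])
E
python3 lab.py; ls pics
```

```text
t: 20.15
tool_pos: [0.6148, -0.099, 0.1342]
tool_rot: [1.684, 1.438, 0.83]
contact_force: [-1.0, 1.3, -1.9]
opening: 0.007
grip_force: 78.4
TCP target [ 0.6154 -0.0992  0.136 ]
off [-0.2  1.8 -0.3] rot [-0.0026 -0.0014 -0.0011] | t 20.15 pos [ 0.6148 -0.099   0.1342] F [-1.   1.3 -1.9] open 0.007 grip 78.40488195419312 q [-0.36 -0.28  2.34  1.34  0.18 -1.44]
label now [ 0.607  -0.1553  0.1382]
beam proj [[307.5312347  178.60703594]] [[400.93381241 193.27839341]]
f20.png
l1.png
l1z.png
l2z.png
l3z.png
l4z.png
l5z.png
p1z.png
s3.png
side0.png
t3.png
top0.png
z1.png
```

View pics/f20.png

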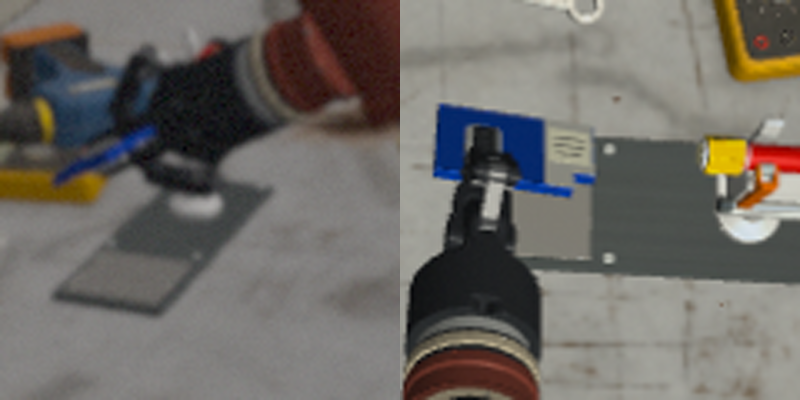

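The label faces up at top pixel (400.4,193.5), against a predicted beam spot of (400.9,193.3). The gripper is beyond it, away from the lamp. I'll do a numeric check, then raise about 2 mm for the sag.

```bash
python3 -m handwheel '[{"gripper":1,"offset":[0,1,0],"rotation":[0,0,0]},{"gripper":1,"offset":[0,1.5,-1],"rotation":[0,0,0]},{"gripper":1,"offset":[0,1.5,-1],"rotation":[0,0,0]},{"gripper":1,"offset":[0,1.5,-1],"rotation":[0,0,0]},{"gripper":1,"offset":[0,1.5,-1],"rotation":[0,0,0]},{"gripper":1,"offset":[0,1.5,-1],"rotation":[0,0,0]},{"gripper":1,"offset":[0,1.5,-1],"rotation":[0,0,0]},{"gripper":1,"offset":[0,1.5,-1],"rotation":[0,0,0]}]'; python3 -c "
from g import *
label(81,-60,B=(.6065,-.156,.14))
s,t=Cam('side'),Cam('top'); h=cv2.cvtColor(t.im,cv2.COLOR_RGB2HSV).astype(int)
p=t.im[180:212,390:412].astype(int); 
m=(p.min(2)>150); q=np.argwhere(m)[:,::-1]+[390,180]; print(len(q),q.min(0),q.max(0),np.median(p.reshape(-1,3),0))
c=(q.min(0)+q.max(0))/2; print('label px',c,q.mean(0),'at z.14',t.plane(q.mean(0),.14))
o=ctrl.get_obs();Rt=rot(o['tool_rot']); 
for v in((.0267,0,-.0376),(.0267,0,.0224)): print('plain end corner side proj',s.proj(o['tool_pos']+Rt@np.array(v)),t.proj(o['tool_pos']+Rt@np.array(v)))
hs=cv2.cvtColor(s.im,cv2.COLOR_RGB2HSV).astype(int); b=(hs[...,0]>108)&(hs[...,0]<130)&(hs[...,1]>170); b[:,:280]=0;b[:,322:]=0;b[:170]=0;b[205:]=0
z=np.argwhere(b)[:,::-1]; print('blue side ends',z[z[:,0].argmin()],z[z[:,0].argmax()],len(z))
import lamp; lamp.run((305,145,336,180),(435,178,480,212))
print('tip deg',np.degrees(np.arccos(Rt[2,1])))
"
```

```text
t: 21.25
tool_pos: [0.615, -0.0994, 0.1372]
tool_rot: [1.682, 1.436, 0.829]
contact_force: [0.7, 0.1, -1.1]
opening: 0.0071
grip_force: 78.4
TCP target [ 0.6144 -0.0997  0.136 ]
off [-0.4 -1.4  0.1] rot [-0.0004 -0.0002 -0.0002] | t 21.25 pos [ 0.615  -0.0994  0.1372] F [ 0.7  0.1 -1.1] open 0.0071 grip 78.40470314025879 q [-0.36 -0.29  2.34  1.31  0.18 -1.41]
label now [ 0.6072 -0.1557  0.1412]
19 [390 180] [402 198] [134. 134. 126.]
label px [396. 189.] [392.57894737 182.31578947] at z.14 [[ 0.6312907  -0.13893411  0.14      ]]
plain end corner side proj [[303.26072859 185.05728441]] [[360.46142954 200.71618071]]
plain end corner side proj [[286.36439316 192.79704169]] [[361.78621874 181.04859511]]
blue side ends [289 190] [315 176] 80Traceback (most recent call last):
  File "<string>", line 12, in <module>
    import lamp; lamp.run((305,145,336,180),(435,178,480,212))
                 ~~~~~~~~^^^^^^^^^^^^^^^^^^^^^^^^^^^^^^^^^^^^^
  File "lamp.py", line 10, in run
    s,t=Cam("side"),Cam("top"); ys,rs=outl(s,sb); yt,rt=outl(t,tb)
                                      ~~~~^^^^^^
  File "lamp.py", line 8, in outl
    return b(y),b(r)
           ~^^^
  File "lamp.py", line 7, in b
    n,l,st,ce=cv2.connectedComponentsWithStats(m.astype(np.uint8)); i=1+st[1:,4].argmax(); return ce[i],st[i]
                                                                        ~~~~~~~~~~~~~~~^^
ValueError: attempt to get argmax of an empty sequence
```

```bash
python3 -c "
from h import *
print(ctrl.finish_job())"
```

```text
the job is handed in; nothing more can be done
None
```

I handed the job in at about 21 s. The lamp sits in the clip with the jaw's rollers over the barrel. The arm is still holding the blue plate by its plain half, label up and tipped about 30°, with the label within about 2 mm of the beam spot by the arm's own reading. The other two plates were never touched.

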